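Portion broccoli through the sprung hopper gate

TASK

Scoop up at least two broccoli florets from the tin with the scoop and tip them into the hopper while its gate is shut, then put the scoop down flat, on the counter or back in the tin, leaving the onion, garlic and pepper mill undisturbed throughout. Then swing the hopper's gate arm away from you against its spring all the way to its stop so that at least two florets drop into the bowl underneath, and finish while still holding the arm there: do not let go.

Things in the scene. Friction and masses are not known exactly. Their poses are not given: they have to be found in the camera images.
- tin: white enamel loaf tin fixed to the counter, 106 wide (y), 44 high, walls and floor 4 thick. Origin on its underside; the floor inside runs from x = -110 to 125 at z 4. Upright +x end; the -x end (nearer the robot) slopes outward from the floor at x = -110 to the rim at x = -140, so that pieces ride up it. Florets lie in the -x half, the scoop in the +x half
- scoop: steel dustpan-shaped food scoop, 0.2 kg. Origin: centre of the pan's underside; open nose towards the scoop's own -x. Pan 105 (x) x 84 (y), floor and walls 3 thick, side walls 26 high, back wall 36 high at x = 51, nose edge at x = -52, thinned to 1.5. It starts flat on the tin's floor, nose towards the tin's -x end (up to 0.06 rad askew), 8 mm free on either side
- scoop_grip (a point): where to grip the scoop: on its level black handle bar above the pan, 30 behind (+x) the pan's centre, 81 above its underside. Bar: 85 long (x -10 to 75), 16 wide (y), z 72 to 90 above the underside, on a 12 x 16 post at x = 46
- hopper: fixed aluminium funnel on a steel stand. Origin on the counter below the funnel's axis. Round mouth of inner radius 78 at z 158, narrowing to a tube of inner radius 45 between z 120 and 92; the gate closes the tube from below. The pivot post stands at (0, -95) in the hopper's frame, its housing reaching z 118
- hopper_mouth (a point): centre of the hopper's open mouth, 158 above the counter
- hopper_pivot (a point): on the upright axis about which the gate arm turns, at (0, -95, 88) in the hopper's frame
- gate_arm (a joint): angle of the gate arm: 0 shut (spring rest stop), 1.2 rad at its open stop; grows counterclockwise seen from above, that is, the arm's pin goes from the hopper's -y side to its +x side (away from the robot). The spring always shuts it: 0.25 N m at 0, 0.67 N m at 1.2 (2 to 6 N at the pin)
- gate_pin (a point): middle of the upright black pin at the free end of the gate arm, by which it is swung: 18 diameter, 48 tall (z 92 to 140), this point at z 120, 110 from the pivot axis. The flat steel arm below it is 20 wide, z 84 to 92. The round gate plate is on the arm's other side
- bowl: loose round white enamel bowl, rim radius 71, 55 high, under the hopper's tube. Origin: centre of its underside. 0.45 kg
- floret0: one of four alike broccoli florets, 41 long, 26 high: green round crown (26 diameter) with a pale stem (12 thick). Origin on its underside as it first lies, mid-length; stem along +x. 12 g, rigid, washed and slippery (friction about 0.35 on tin and scoop), lies loose in the tin's near (-x) half
- floret1: one of four alike broccoli florets, 41 long, 26 high: green round crown (26 diameter) with a pale stem (12 thick). Origin on its underside as it first lies, mid-length; stem along +x. 12 g, rigid, washed and slippery (friction about 0.35 on tin and scoop), lies loose in the tin's near (-x) half
- floret2: one of four alike broccoli florets, 41 long, 26 high: green round crown (26 diameter) with a pale stem (12 thick). Origin on its underside as it first lies, mid-length; stem along +x. 12 g, rigid, washed and slippery (friction about 0.35 on tin and scoop), lies loose in the tin's near (-x) half
- floret3: one of four alike broccoli florets, 41 long, 26 high: green round crown (26 diameter) with a pale stem (12 thick). Origin on its underside as it first lies, mid-length; stem along +x. 12 g, rigid, washed and slippery (friction about 0.35 on tin and scoop), lies loose in the tin's near (-x) half
- onion: brown onion, 74 diameter, 78 high, standing on the white board beyond the work; origin at its underside. Leave alone
- garlic: pale garlic bulb, 54 diameter, 55 high, on the board; origin at its underside. Leave alone
- mill: dark wooden pepper mill, 54 diameter, 128 high, on the board; origin at its underside. Leave alone
- scoop_pan (a point): middle of the scoop's pan: straight above the scoop's origin, 15 above its underside. Pushed along the tin's floor to the -x end and then up the slope the pan gathers the florets; they slide out at about 30 deg of nose-down tilt

How it is judged:
On the way, in this order (a step that is already met when the one before it is completed fails the run):
1. at least two florets lie in the scoop's pan and the scoop is lifted clear of the tin (90 mm or more above the counter) (height (world z) of scoop above 0.09 m and (distance between each of floret0, floret1 and scoop_pan below 0.068 m or distance between each of floret0, floret2 and scoop_pan below 0.068 m or distance between each of floret0, floret3 and scoop_pan below 0.068 m or distance between each of floret1, floret2 and scoop_pan below 0.068 m or distance between each of floret1, floret3 and scoop_pan below 0.068 m or distance between each of floret2, floret3 and scoop_pan below 0.068 m)), for 0.2 s.
2. at least two florets lie in the hopper, with the gate shut (value of joint gate_arm below 0.1 rad and (((horizontal distance between floret0 and hopper_mouth below 0.075 m and height (world z) of floret0 between 0.08 and 0.155 m) and (horizontal distance between floret1 and hopper_mouth below 0.075 m and height (world z) of floret1 between 0.08 and 0.155 m)) or ((horizontal distance between floret0 and hopper_mouth below 0.075 m and height (world z) of floret0 between 0.08 and 0.155 m) and (horizontal distance between floret2 and hopper_mouth below 0.075 m and height (world z) of floret2 between 0.08 and 0.155 m)) or ((horizontal distance between floret0 and hopper_mouth below 0.075 m and height (world z) of floret0 between 0.08 and 0.155 m) and (horizontal distance between floret3 and hopper_mouth below 0.075 m and height (world z) of floret3 between 0.08 and 0.155 m)) or ((horizontal distance between floret1 and hopper_mouth below 0.075 m and height (world z) of floret1 between 0.08 and 0.155 m) and (horizontal distance between floret2 and hopper_mouth below 0.075 m and height (world z) of floret2 between 0.08 and 0.155 m)) or ((horizontal distance between floret1 and hopper_mouth below 0.075 m and height (world z) of floret1 between 0.08 and 0.155 m) and (horizontal distance between floret3 and hopper_mouth below 0.075 m and height (world z) of floret3 between 0.08 and 0.155 m)) or ((horizontal distance between floret2 and hopper_mouth below 0.075 m and height (world z) of floret2 between 0.08 and 0.155 m) and (horizontal distance between floret3 and hopper_mouth below 0.075 m and height (world z) of floret3 between 0.08 and 0.155 m)))), for 0.3 s.
At the end, for the whole second after the job is handed in: Fingers press the gate arm with over 1.5 N at its open stop (1.12 rad or more of 1.2), the scoop not wedging it; two or more florets in the bowl (within 66 mm of its axis, below 70 mm); scoop down: within 0.35 rad of upright, underside below 45 mm (value of joint gate_arm above 1.12 rad and contact force between the fingers and gate_arm above 1.5 N and contact force between scoop and gate_arm below 0.3 N and (((horizontal distance between floret0 and bowl below 0.066 m and height (world z) of floret0 below 0.07 m) and (horizontal distance between floret1 and bowl below 0.066 m and height (world z) of floret1 below 0.07 m)) or ((horizontal distance between floret0 and bowl below 0.066 m and height (world z) of floret0 below 0.07 m) and (horizontal distance between floret2 and bowl below 0.066 m and height (world z) of floret2 below 0.07 m)) or ((horizontal distance between floret0 and bowl below 0.066 m and height (world z) of floret0 below 0.07 m) and (horizontal distance between floret3 and bowl below 0.066 m and height (world z) of floret3 below 0.07 m)) or ((horizontal distance between floret1 and bowl below 0.066 m and height (world z) of floret1 below 0.07 m) and (horizontal distance between floret2 and bowl below 0.066 m and height (world z) of floret2 below 0.07 m)) or ((horizontal distance between floret1 and bowl below 0.066 m and height (world z) of floret1 below 0.07 m) and (horizontal distance between floret3 and bowl below 0.066 m and height (world z) of floret3 below 0.07 m)) or ((horizontal distance between floret2 and bowl below 0.066 m and height (world z) of floret2 below 0.07 m) and (horizontal distance between floret3 and bowl below 0.066 m and height (world z) of floret3 below 0.07 m))) and height (world z) of scoop below 0.045 m and angle between scoop's own z axis and vertical below 0.35 rad); the arm keeps its last pose, push and grip.
It fails at once if the onion is shifted by more than 40 mm (distance of onion from where it was at the start of the episode above 0.04 m).
It fails at once if the garlic is shifted by more than 40 mm (distance of garlic from where it was at the start of the episode above 0.04 m).
It fails at once if the pepper mill is shifted by more than 40 mm (distance of mill from where it was at the start of the episode above 0.04 m).
It also fails if it takes over 72 s, if anything falls off the work surface, if the arm or the gripper's body presses on something with over 40 N, if the wrist force passes 120 N, or if a joint passes its speed limit or range.

ROBOT

A 7-joint arm with a two-finger parallel gripper is mounted at the origin on the work surface. World frame = base frame: x ahead of the robot, y to its left, z up, the work surface at z = 0. Lengths are in m, angles in rad, forces in N, time in s.
With the tool pointing down it reaches from about 0.4 to 0.85 m from the base axis. Payload 4.5 kg.
Tool frame: the origin (TCP) lies midway between the tips of the shut fingers; the grasp point (between the pads) lies 19 mm behind it; z points along the fingers, y is the line along which they close (so a half turn about z gives the same grasp; the last joint's range is limited). The gripper opens to 88 mm and grips with 3 to 60 N. Pads are 18 mm wide; open, the fingers measure 123 mm over their backs; the gripper's body (75 mm by 187 mm) begins 45 mm behind the grasp point.
Start: joints at [1.19, 0.689, -0.195, 1.565, 0.157, 0.902, -0.215], TCP at [0.252, -0.572, 0.239] pointing down, gripper open.
Joint ranges: [-3.01, 3.01], [-0.46, 2.08], [-1.47, 1.51], [0.13, 2.56], [-1, 4.14], [0.04, 2.09], [-2.66, 2.66]. Speed limits (rad/s): [2.57, 2.57, 3.14, 3.14, 3.14, 3.14, 3.14].

INTERFACE

Orientations are given as a unit quaternion [w, x, y, z].
In Python, from cell import manip, cams, probe_bus gives the robot as it stands (manip), with the cameras (cams) and the readings (probe_bus). Calls block until the motion is done:
- manip.move_to(position, orientation): joint-space move of the TCP to a pose.
- manip.servo_line(position, orientation=None, v=0.15, f_stop=None): straight line of the TCP; orientation=None keeps the orientation; v is the mean speed in m/s. With f_stop (N) it stops when the force on the tool has changed by that much, and returns True; else False.
- manip.movej(angles): joint-space move.
- manip.move_gripper(opening, force=None): finger opening in m; force is the grip in N (None keeps the last); returns when the fingers have stopped.
- manip.hold(seconds).
- manip.ik(position, orientation): joint angles nearest the present ones, or None.
- probe_bus.sense(): the state.
- cams.get_image(name): name is "side" or "top"; returns a dict with "img" (400x640x3 uint8, red, green, blue), "fx", "fy", "cx", "cy" (pixels), "world_to_cam" (4x4, takes a point from world to camera coordinates). Camera axes: x right, y down, z forward; pixel columns grow to the right and rows downward; lengths in m; the calibration is good to about 2 mm. A picture is of the moment at which its call begins. There is no depth.
A pose or a line that the arm cannot do raises manip.Unreachable and nothing moves.
- manip.sign_off(): hands the job in; it is judged then, once.
The state is a dict: "clock": time; "qpos": joint angles; "qd": joint speeds; "joint_torque": joint torques, N m; "eef_pos": TCP position; "tool_rot": TCP orientation; "contact_force": force on the tool from outside, world axes, zero at the start; "wrist_torque": the same for the moment, N m; "opening": finger opening in m; "finger_force": force on a finger pad.
Only numpy, scipy, OpenCV 4.12 (cv2) and the standard library are available. Lean on these libraries where they do the work, as an engineer would, in place of code of your own. Each camera call takes 0.05 s, during which the arm holds its last target. There are 200 camera calls.

## Working session

There is one attempt and no reset: what is moved stays moved. The work goes in short steps, each a Python script; the robot and the scene stay as the last script left them, time stands still between calls to the robot, and variables do not carry over. Pictures are saved under pics/ and viewed, at most 13 in all, crops included, and the job is handed in when it is done.

```bash
mkdir -p pics; ls
python3 - <<'E'
from cell import manip, cams, probe_bus
import cv2,numpy as np
for n in("top","side"):
    d=cams.get_image(n); cv2.imwrite(f"pics/{n}0.png",d["img"][:,:,::-1])
    print(n,d["fx"],d["fy"],d["cx"],d["cy"]);print(np.round(d["world_to_cam"],4).tolist())
s=probe_bus.sense();print(s["clock"],s["eef_pos"],s["tool_rot"],s["opening"])
E
```

```text
cell.py
pics
top 478.6028624462591 478.6028624462591 330.51454223806064 203.4423932987886
[[0.0067, -0.9997, 0.0233, 0.0099], [-0.9955, -0.0089, -0.0947, 0.6258], [0.0948, -0.0226, -0.9952, 1.2797], [0.0, 0.0, 0.0, 1.0]]
side 481.07071922837224 481.07071922837224 320.4544355798535 203.401310911923
[[-0.7228, -0.6911, 0.0045, 0.4465], [-0.4211, 0.4352, -0.7958, 0.3265], [0.548, -0.5771, -0.6055, 0.7312], [0.0, 0.0, 0.0, 1.0]]
0.1 [ 0.25160303 -0.57151486  0.23799532] [-7.81837894e-04  9.78562228e-01  2.05949749e-01 -2.36634926e-04] 0.08830268579219457
```

View pics/top0.png

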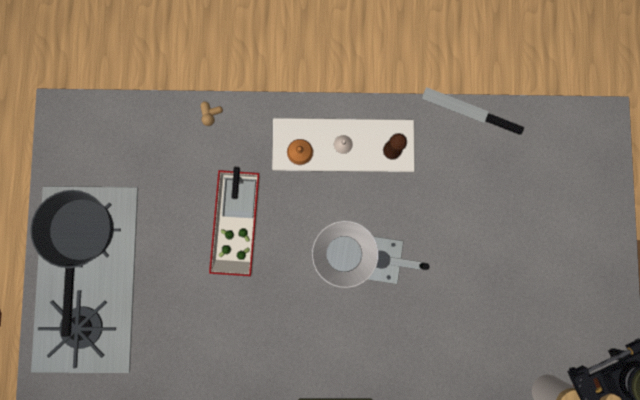

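View pics/side0.png

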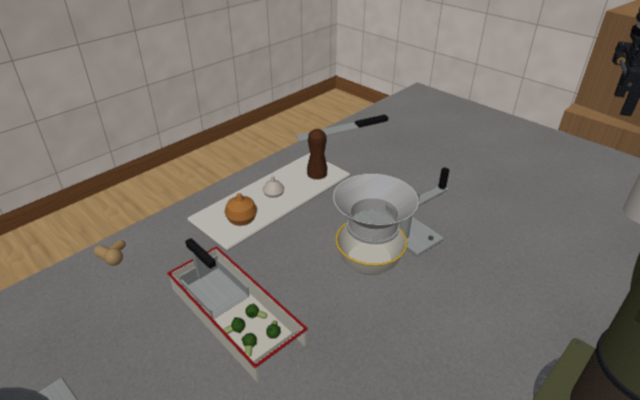

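Top view: the tin's red rim has corners near (218,170), (259,173), (252,275) and (210,273). The handle bar is at (236,182), florets around (235,245), the hopper mouth at (345,254), the pin at (424,266), and onion/garlic/mill along row ~147. The side view agrees and shows the bowl under the hopper. Next I measure these.

```bash
cat > h.py <<'E'
import numpy as np,cv2
from cell import manip, cams, probe_bus
from scipy.spatial.transform import Rotation as R
def ray(d,u,v):
    T=np.array(d["world_to_cam"]);Rm=T[:3,:3];c=-Rm.T@T[:3,3]
    return c,Rm.T@np.array([(u-d["cx"])/d["fx"],(v-d["cy"])/d["fy"],1])
def onz(d,u,v,z):
    c,r=ray(d,u,v);return c+r*(z-c[2])/r[2]
def two(d1,p1,d2,p2):
    c1,r1=ray(d1,*p1);c2,r2=ray(d2,*p2)
    s=np.linalg.lstsq(np.c_[r1,-r2],c2-c1,rcond=None)[0]
    a,b=c1+r1*s[0],c2+r2*s[1];return (a+b)/2,np.linalg.norm(a-b)
def blobs(m,box,amin=8):
    k=np.zeros_like(m,np.uint8);x0,y0,x1,y1=box;k[y0:y1,x0:x1]=m[y0:y1,x0:x1]
    n,l,s,c=cv2.connectedComponentsWithStats(k)
    return [(tuple(c[i]),s[i,4],np.argwhere(l==i)[:,::-1].astype(np.float32)) for i in range(1,n) if s[i,4]>=amin]
def hsv(d): return cv2.cvtColor(d["img"],cv2.COLOR_RGB2HSV)
def red(h): return ((h[...,0]<8)|(h[...,0]>170))&(h[...,1]>140)&(h[...,2]>70)
def green(h): return (h[...,0]>35)&(h[...,0]<85)&(h[...,1]>90)
def quat(Rm): q=R.from_matrix(Rm).as_quat();return [q[3],q[0],q[1],q[2]]
E
python3 - <<'E'
from h import *
np.set_printoptions(precision=4,suppress=True)
t=cams.get_image("top");s=cams.get_image("side");ht,hs=hsv(t),hsv(s)
pts=np.concatenate([b[2] for b in blobs(red(ht),(200,160,270,285))])
w=np.array([onz(t,u,v,.044)[:2] for u,v in pts],np.float32)
r=cv2.minAreaRect(w);print("tin",r,cv2.boxPoints(r))
for b in blobs(green(ht),(200,160,270,285),6): print("flo",b[0],b[1],onz(t,*b[0],.017))
dark=lambda h:h[...,2]<45
for n,d,h,box,z in(("handle t",t,ht,(215,160,260,215),.094),("pin t",t,ht,(405,250,440,285),.14),("handle s",s,hs,(180,235,220,270),.094),("pin s",s,hs,(435,163,455,192),.12)):
    for b in blobs(dark(h),box,15):
        p=np.array([onz(d,u,v,z)[:2] for u,v in b[2]],np.float32);rr=cv2.minAreaRect(p)
        print(n,b[0],b[1],b[2].min(0),b[2].max(0),onz(d,*b[0],z),rr,cv2.boxPoints(rr).tolist())
# hopper rim circle: bright vs. background, ellipse of silhouette
for n,d,h,box in(("t",t,ht,(300,210,380,295)),):
    bgm=h[...,2]>130
    bs=sorted(blobs(bgm,box,100),key=lambda b:-b[1])[:3]
    for b in bs:
        hull=cv2.convexHull(b[2]);e=cv2.minEnclosingCircle(hull);print("hop",b[1],e,onz(d,*e[0],.158), e[1]/d["fx"]*(1.28-.158))
cv2.imwrite("pics/crop.png",cv2.resize(np.hstack([t["img"][160:290,200:300],t["img"][200:330,300:440]])[:,:,::-1],None,fx=3.3,fy=3.3,interpolation=2))
E
```

```text
tin ((0.5712069272994995, 0.2735995054244995), (0.11028444021940231, 0.2768539786338806), 86.53479766845703) [[0.4297 0.2269]
 [0.706  0.2102]
 [0.7127 0.3203]
 [0.4364 0.337 ]]
flo (np.float64(243.3684210526316), np.float64(233.49122807017545)) 57 [0.5423 0.2523 0.017 ]
flo (np.float64(227.9811320754717), np.float64(233.9245283018868)) 53 [0.5408 0.2941 0.017 ]
flo (np.float64(225.05454545454546), np.float64(249.8909090909091)) 55 [0.4974 0.3009 0.017 ]
flo (np.float64(241.9245283018868), np.float64(253.88679245283018)) 53 [0.4868 0.2548 0.017 ]
handle t (np.float64(235.51898734177215), np.float64(181.86708860759492)) 158 [232. 167.] [239. 197.] [0.6737 0.2636 0.094 ] ((0.6733828186988831, 0.2630576491355896), (0.01549520343542099, 0.07912206649780273), 86.35529327392578) [[0.6334092617034912, 0.2578405737876892], [0.7123713493347168, 0.25281083583831787], [0.7133563756942749, 0.26827472448349], [0.6343942880630493, 0.27330446243286133]]
pin t (np.float64(424.0952380952381), np.float64(265.7142857142857)) 42 [420. 263.] [428. 268.] [ 0.4619 -0.2163  0.14  ] ((0.46243569254875183, -0
[... 488 characters left out ...]
70312) [[0.6179993152618408, 0.2658242881298065], [0.7100913524627686, 0.2588563859462738], [0.7114367485046387, 0.27663853764533997], [0.6193447113037109, 0.2836064398288727]]
pin s (np.float64(443.3382352941176), np.float64(177.81617647058823)) 136 [439. 168.] [448. 188.] [ 0.458 -0.214  0.12 ] ((0.4583665132522583, -0.21445390582084656), (0.014558066613972187, 0.07946036756038666), 25.880722045898438) [[0.4344753623008728, -0.1818857491016388], [0.46915972232818604, -0.25337663292884827], [0.4822576642036438, -0.24702206254005432], [0.44757330417633057, -0.17553117871284485]]
hop 3002 ((348.4259338378906, 256.4259338378906), 38.60724639892578) [ 0.4839 -0.0269  0.158 ] 0.09050788003688279
```

View pics/crop.png

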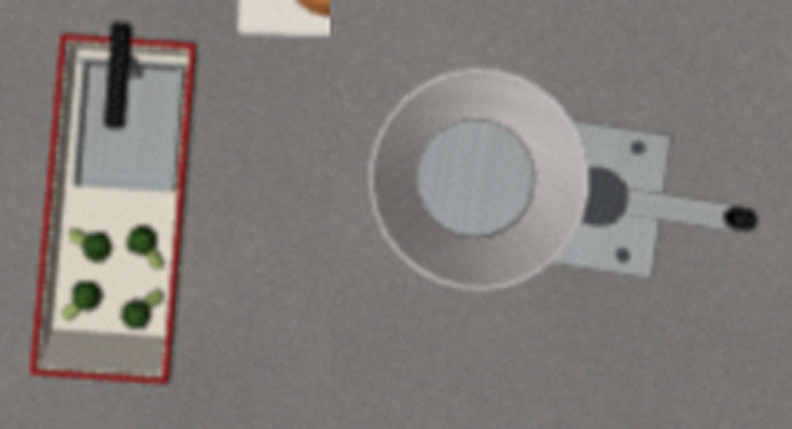

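The crop shows the scoop pan slightly nearer the tin's right (-y) wall, the handle bar centred near (236,182), and the hopper rim circle centred at about (345,254.4) px with radius 33 px (81 mm, matching its size). The tin's size matches too. Next: localise the hopper and pin, then grip the scoop.

```bash
cat >> h.py <<'E'
TIN=np.array([.5772,.2732,0]);YT=-.060;YS=-.064
Rz=lambda a:R.from_euler('z',a).as_matrix()
F=np.diag([1.,-1,-1])
def tin2w(x,y,z): return TIN+Rz(YT)@np.array([x,y,z])
def scoop_tool(o,yaw,p):
    "scoop origin o, yaw, nose-up pitch p -> TCP pose"
    Rs=Rz(yaw)@R.from_euler('y',p).as_matrix()   # +y rotation lifts -x end
    return np.asarray(o)+Rs@np.array([.030,0,.062]),quat(Rs@F)
E
python3 - <<'E'
from h import *
np.set_printoptions(precision=4,suppress=True)
t=cams.get_image("top");s=cams.get_image("side")
m=onz(t,345.0,254.4,.158);p=onz(t,424.1,265.7,.135);print("mouth",m,"pin",p,"2view pin",two(t,(424.1,265.7),s,(443.3,177.8)))
d=p-m;print("dist",np.hypot(*d[:2]),"yaw",np.arctan2(d[1],d[0])+np.pi/2)
print("handle",two(t,(235.5,181.9),s,(200.4,253.1)))
u=lambda a,c=0:manip.ik(*a)
g=np.array([.671,.263,.004]);o=g-Rz(YS)@np.array([.03,0,0]);print("o tin",Rz(-YT)@(o-TIN))
for name,a in(("grip",scoop_tool(o,YS,0)),("slope",scoop_tool(tin2w(-.085,0,.03),YT,.35)),("lift",scoop_tool(tin2w(-.085,0,.19),YT,.3)),("dump",scoop_tool([.53,-.02,.25],YT,-.8))):
    print(name,a[0],None if (q:=manip.ik(*a)) is None else q)
E
```

```text
mouth [ 0.4888 -0.0185  0.158 ] pin [ 0.4618 -0.2174  0.135 ] 2view pin (array([ 0.4614, -0.2216,  0.1147]), np.float64(0.0008029656082105117))
dist 0.2006901954438178 yaw -0.13500555600993813
handle (array([0.6751, 0.2655, 0.0817]), np.float64(0.0007518808217246493))
o tin [ 0.0642 -0.0044  0.004 ]
grip [0.671 0.263 0.066] [-0.5385  1.036   0.2179  1.3624 -0.2698  0.7722 -1.8653]
slope [0.5417 0.2753 0.078 ] [-0.4448  1.0143 -0.0217  1.4098 -0.178   1.0312 -1.9741]
lift [0.5393 0.2755 0.2404] [-0.4352  0.7927 -0.0672  1.3608 -0.1127  1.2486 -2.0697]
dump [ 0.5065 -0.0186  0.3147] [ 0.282   0.3763 -0.6171  2.5457  2.4397  0.6603  2.0634]
```

Run:
```python
from h import *
np.set_printoptions(precision=2,suppress=True)
M=np.array([.4888,-.0185,.0])
for flip in(0,1):
  for yaw in(-.06,.5,.9,1.3,1.57,-.6,-1.2):
    for p in(0,-.7,-.9):
      Rs=Rz(yaw)@R.from_euler('y',p).as_matrix()
      nose=M+Rz(yaw)@np.array([.02,0,.18])   # nose edge just past +20mm from axis
      o=nose-Rs@np.array([-.052,0,0])
      pos,_=scoop_tool(o,yaw,p); Rt=Rs@F@(Rz(np.pi) if flip else np.eye(3))
      q=manip.ik(pos,quat(Rt)); print(flip,yaw,p,np.round(pos,3),q)
o=np.array([.643,.265,.004])
for a in(scoop_tool(o,YS,0),scoop_tool(tin2w(-.085,0,.03),YT,.35),scoop_tool(tin2w(-.085,0,.19),YT,.3)):
  Rm=R.from_quat(np.roll(a[1],-1)).as_matrix()@Rz(np.pi); print("flip",manip.ik(a[0],quat(Rm)))
```

```text
0 -0.06 0 [ 0.59 -0.03  0.24] [-0.04  0.64 -0.    1.67  0.    0.83 -1.67]
0 -0.06 -0.7 [ 0.53 -0.02  0.28] [ 0.16  0.43 -0.41  2.45  2.48  0.5   2.07]
0 -0.06 -0.9 [ 0.51 -0.02  0.28] None
0 0.5 0 [0.58 0.03 0.24] [-0.04  0.62 -0.16  1.71  0.13  0.82 -1.33]
0 0.5 -0.7 [0.53 0.   0.28] [ 0.7   0.53 -0.83  2.34  3.    0.2   2.29]
0 0.5 -0.9 [ 0.51 -0.01  0.28] [ 0.9   0.69 -1.04  2.51  3.06  0.54  2.38]
0 0.9 0 [0.55 0.06 0.24] [-0.02  0.6  -0.28  1.77  0.22  0.8  -1.08]
0 0.9 -0.7 [0.52 0.01 0.28] [ 0.86  0.63 -0.95  2.19 -0.52  0.16 -0.05]
0 0.9 -0.9 [ 0.5  -0.    0.28] [ 1.16  0.93 -1.36  2.27  1.32  0.13 -1.75]
0 1.3 0 [0.52 0.08 0.24] [ 0.01  0.57 -0.4   1.86  0.3   0.77 -0.82]
0 1.3 -0.7 [0.5  0.02 0.28] [ 0.84  0.7  -0.91  2.01 -0.31  0.54  0.08]
0 1.3 -0.9 [0.49 0.   0.28] [ 1.02  0.85 -1.04  2.02 -0.38  0.56  0.25]
0 1.57 0 [0.49 0.08 0.24] [ 0.04  0.55 -0.48  1.93  0.36  0.74 -0.64]
0 1.57 -0.7 [0.49 0.02 0.28] [ 0.82  0.76 -0.94  1.89 -0.16  0.77  0.15]
0 1.57 -0.9 [0.49 0.   0.28] [ 0.94  0.9  -1.01  1.85 -0.23  0.85  0.27]
0 -0.6 0 [ 0.57 -0.08  0.24] [-0.04  0.62  0.16  1
[... 1346 characters left out ...]
 0.15  1.92 -0.88  1.09 -2.21]
1 1.57 -0.9 [0.49 0.   0.28] [ 0.29  0.71  0.17  1.88 -0.95  1.27 -2.05]
1 -0.6 0 [ 0.57 -0.08  0.24] [ 0.47  0.71 -0.73  1.69  0.56  0.97  0.5 ]
1 -0.6 -0.7 [ 0.52 -0.04  0.28] [ 0.42  0.7  -1.25  2.33  1.58  1.31 -0.86]
1 -0.6 -0.9 [ 0.51 -0.03  0.28] [ 0.2   0.79 -1.26  2.5   1.62  1.63 -1.21]
1 -1.2 0 [ 0.53 -0.11  0.24] [ 0.48  0.62 -0.58  1.81  0.44  0.84  0.06]
1 -1.2 -0.7 [ 0.5  -0.06  0.28] [-0.68  0.57  0.42  2.13  0.88  0.64 -0.71]
1 -1.2 -0.9 [ 0.5  -0.04  0.28] [-1.06  0.81  0.9   2.19  0.72  0.46 -0.64]
flip [-0.1   1.12 -0.76  1.33  0.82  1.01  0.5 ]
flip [-0.05  1.17 -0.91  1.38  0.63  1.22  0.51]
flip [-0.04  0.95 -0.99  1.33  0.52  1.41  0.52]
```

Run:
```python
from h import *
np.set_printoptions(precision=4,suppress=True)
P=lambda n:print(n,round(probe_bus.sense()["clock"],2),probe_bus.sense()["eef_pos"],probe_bus.sense()["contact_force"],probe_bus.sense()["opening"])
o=np.array([.672,.264,.004])-Rz(YS)@np.array([.03,0,0])
pos,q=scoop_tool(o,YS,0)
manip.move_to([.45,0,.33],q); manip.move_to(pos+[0,0,.12],q)
manip.servo_line(pos,q,v=.12); manip.move_gripper(.0,50); P("grip")
# drift to tin centreline while advancing, then to the slope foot (nose at -110)
manip.servo_line(*scoop_tool(tin2w(.02,0,.0045),YT,0),v=.08); P("mid")
print(manip.servo_line(*scoop_tool(tin2w(-.054,0,.0045),YT,0),v=.05,f_stop=20)); P("end")
t=cams.get_image("top");s=cams.get_image("side")
cv2.imwrite("pics/a.png",np.hstack([cv2.resize(t["img"][150:300,180:300],(400,500)),cv2.resize(s["img"][220:390,150:320],(400,500))])[:,:,::-1])
```

```text
grip 6.14 [0.672  0.2642 0.066 ] [ 0.886   0.5891 -0.2418] 0.015024866157223595
mid 6.86 [0.6277 0.2699 0.0665] [ 0.2223  0.0022 -1.4957] 0.0152506275033988
False
end 8.49 [0.5575 0.275  0.0681] [ 6.1355 -0.3381  0.3989] 0.015001402715418536
```

View pics/a.png

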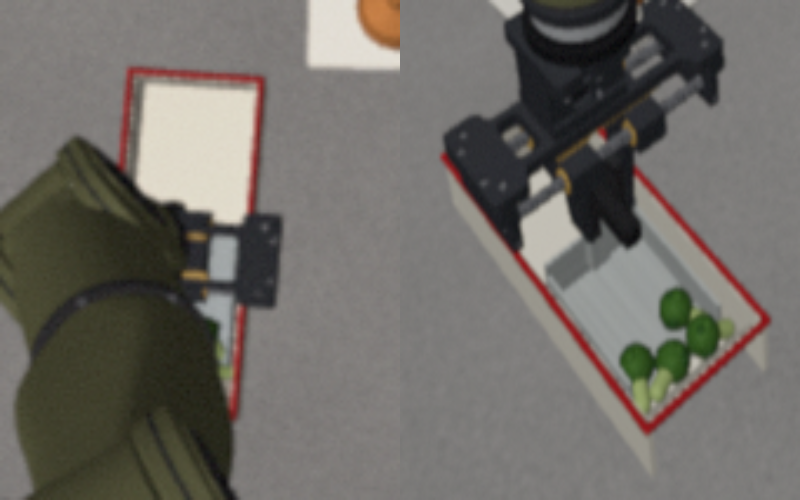

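Side view: two florets are in the pan, near (675,310) and (703,335). The other two straddle the nose near (640,370). Now the climb up the slope with the nose tilting up.

Run:
```python
from h import *
np.set_printoptions(precision=4,suppress=True)
P=lambda n:print(n,round(probe_bus.sense()["clock"],2),probe_bus.sense()["eef_pos"],probe_bus.sense()["contact_force"],probe_bus.sense()["wrist_torque"])
for zn in(.012,.022,.032,.042,.052):
    p=np.arcsin((zn-.006)/.104); xn=-.110-.75*(zn-.004)+.002
    print(manip.servo_line(*scoop_tool(tin2w(xn+.052*np.cos(p),0,zn-.052*np.sin(p)),YT,p),v=.06,f_stop=35))
    P(zn)
p=.35
manip.servo_line(*scoop_tool(tin2w(-.085,0,.07),YT,p),v=.08)
manip.servo_line(*scoop_tool(tin2w(-.07,0,.17),YT,p),v=.12);P("up")
t=cams.get_image("top");s=cams.get_image("side")
cv2.imwrite("pics/b.png",np.hstack([cv2.resize(t["img"][150:300,180:300],(400,500)),cv2.resize(s["img"][140:390,120:320],(400,500))])[:,:,::-1])
```

```text
False
0.012 8.84 [0.5506 0.2748 0.0695] [ 3.1266  0.2332 -2.793 ] [ 0.0325 -1.0922  0.1177]
False
0.022 9.1 [0.5464 0.2742 0.0698] [ 4.6096 -1.7573  2.1478] [-0.415  -1.1078  0.0593]
False
0.032 9.36 [0.5442 0.2745 0.071 ] [ 5.7968 -2.3583  2.4912] [-0.4563 -1.1998  0.1287]
False
0.042 9.62 [0.5416 0.2755 0.072 ] [ 7.4811 -1.9591  6.5673] [-0.2558 -1.1948  0.041 ]
False
0.052 9.88 [0.5398 0.2758 0.072 ] [12.8088 -2.5516  8.3282] [-0.3336 -1.9207  0.0529]
up 11.61 [0.5561 0.2741 0.2171] [ 0.1417  0.2205 -1.6553] [-0.0322 -0.4671 -0.0611]
```

View pics/b.png

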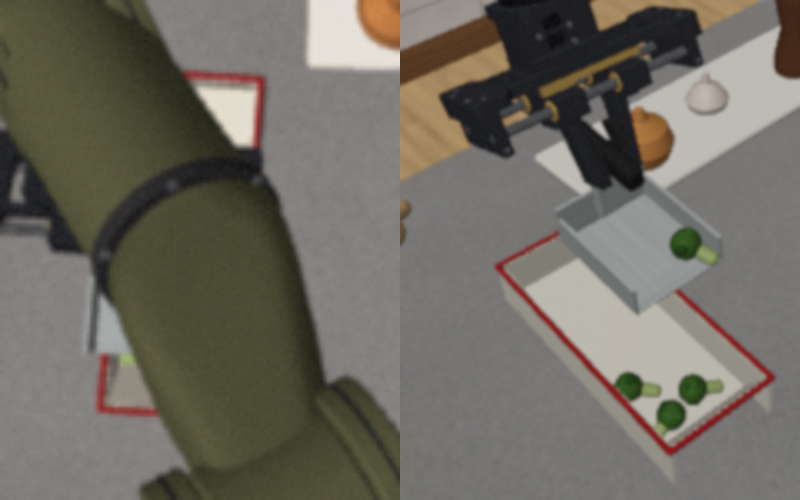

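The lifted pan holds only one floret, at (685,245) in the crop; three lie at the tin's near end. The scoop is almost parallel to the tin, so it slipped about 0.35 rad in the grip when the nose pressed the slope. I'll set it back in the tin, regrip it upright and push again, keeping clear of the slope while tilting.

```bash
sed -i 's/^TIN=.*/TIN=np.array([.5795,.2732,0]);YT=-.060;YS=-.064/' h.py
python3 - <<'E'
from h import *
np.set_printoptions(precision=4,suppress=True)
P=lambda n:print(n,round(probe_bus.sense()["clock"],2),probe_bus.sense()["eef_pos"],probe_bus.sense()["contact_force"],probe_bus.sense()["opening"])
q=np.array(probe_bus.sense()["tool_rot"]);zt=R.from_quat(np.roll(q,-1)).as_matrix()[:,2];print(zt)
G=tin2w(.075,0,.085)
manip.servo_line(G+.019*zt+[0,0,.1],q,v=.12)
manip.servo_line(G+.019*zt+[0,0,.02],q,v=.12)
print(manip.servo_line(G+.019*zt-[0,0,.002],q,v=.03,f_stop=5));P("down")
manip.move_gripper(.06,50)
pos,qv=scoop_tool(tin2w(.045,0,.004),YT,0)
manip.servo_line(pos,qv,v=.06);P("vert")
manip.move_gripper(0,60);P("regrip")
t=cams.get_image("top");s=cams.get_image("side")
cv2.imwrite("pics/c.png",np.hstack([cv2.resize(t["img"][150:300,180:300],(400,500)),cv2.resize(s["img"][220:390,150:320],(400,500))])[:,:,::-1])
E
```

```text
[-0.3441  0.0196 -0.9387]
True
down 14.18 [0.6476 0.2688 0.0674] [ 0.7765 -0.4544  4.4617] 0.01541172868356116
vert 15.56 [0.6547 0.2687 0.0664] [ 1.3335  0.4107 -0.5932] 0.06011113290933461
regrip 16.31 [0.6544 0.2686 0.0659] [ 0.9595 -0.0071 -0.5253] 0.01496412793987096
```

View pics/c.png

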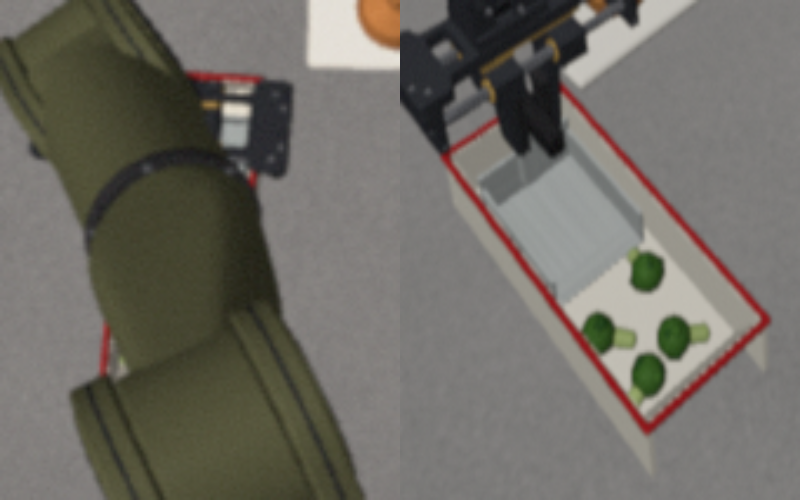

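All four florets are back on the floor in front of the flat, regripped scoop; the nose's left corner is at (560,300). I'll compute the nose position and push again.

Run:
```python
from h import *
np.set_printoptions(precision=4,suppress=True)
P=lambda n:print(n,round(probe_bus.sense()["clock"],2),probe_bus.sense()["eef_pos"],probe_bus.sense()["contact_force"],probe_bus.sense()["wrist_torque"])
s=cams.get_image("side")
n=onz(s,150+160*.425,220+300*.34,.005);print("nose tin",Rz(-YT)@(n-TIN),"expected x",.045-.052)
manip.servo_line(*scoop_tool(tin2w(-.02,0,.0043),YT,0),v=.10)
print(manip.servo_line(*scoop_tool(tin2w(-.056,0,.0043),YT,0),v=.04,f_stop=9)); manip.hold(.2);P("end")
e=probe_bus.sense()["eef_pos"];x=(Rz(-YT)@(e-TIN))[0]-.030;print("origin x",x)
s=cams.get_image("side");a=s["img"]
# pitch up about the back edge, nose tracking the slope with clearance, x from where it really stopped
f=x-.052+.003
for zn in(.012,.022,.032,.042,.050):
    p=np.arcsin((zn-.005)/.104); xn=f-.75*(zn-.005)
    manip.servo_line(*scoop_tool(tin2w(xn+.052*np.cos(p),0,zn-.052*np.sin(p)+.001),YT,p),v=.05);P(zn)
s=cams.get_image("side")
cv2.imwrite("pics/d.png",np.hstack([cv2.resize(a[220:390,150:320],(400,500)),cv2.resize(s["img"][220:390,150:320],(400,500))])[:,:,::-1])
```

```text
nose tin [-0.0038  0.0355  0.005 ] expected x -0.006999999999999999
False
end 18.51 [0.556  0.2749 0.0672] [ 4.4656 -0.6642  0.3402] [-0.0919 -1.1715 -0.138 ]
origin x -0.05360340172310377
0.012 18.81 [0.5577 0.2738 0.0687] [-0.3413  0.3872 -1.8791] [-0.0253 -0.1096  0.0203]
0.022 19.07 [0.5547 0.2741 0.0697] [-0.0765  0.1068 -2.5848] [ 0.0751 -0.2087 -0.0149]
0.032 19.32 [0.5516 0.2746 0.0706] [-0.2446  0.5314 -2.5285] [-0.0109 -0.4414 -0.0275]
0.042 19.58 [0.5479 0.2748 0.0709] [ 1.1189 -0.2423 -2.1144] [-0.008  -0.5872 -0.0311]
0.05 19.83 [0.5439 0.2752 0.0707] [ 0.3443 -0.0488 -2.8698] [ 0.0586 -0.743   0.0346]
```

View pics/d.png

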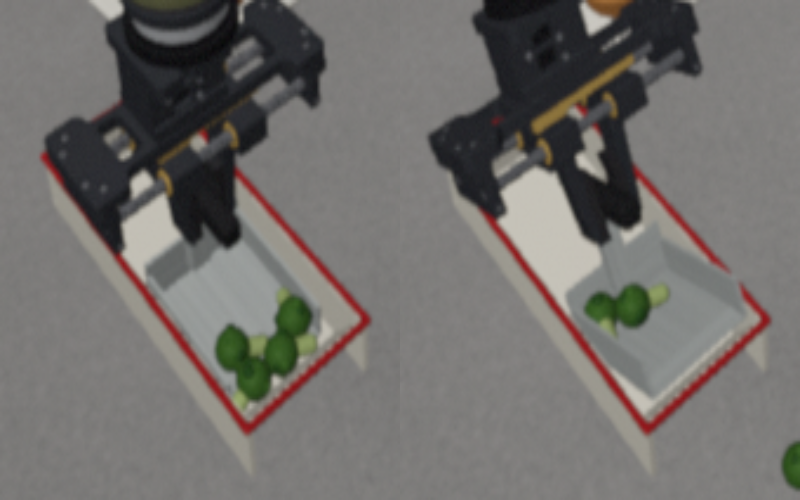

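Left: all four gathered at the nose. Right: two florets sit at the back of the tilted pan, at (600,305) and (632,305). One was flicked over the rim onto the counter at (795,465). Two are enough, so I lift and carry them with the nose kept up.

```bash
cat >> h.py <<'E'
def project(d,p):
    c=np.array(d["world_to_cam"])@np.r_[p,1];return np.array([d["fx"]*c[0]/c[2]+d["cx"],d["fy"]*c[1]/c[2]+d["cy"]])
M=np.array([.4888,-.0185,.0])
E
python3 - <<'E'
from h import *
np.set_printoptions(precision=3,suppress=True)
P=lambda n:print(n,round(probe_bus.sense()["clock"],2),probe_bus.sense()["eef_pos"],probe_bus.sense()["qpos"])
p=.35
def go(o,yaw,p,v): manip.servo_line(*scoop_tool(o,yaw,p),v=v)
go(tin2w(-.075,0,.06),YT,.40,.08)
go(tin2w(-.06,0,.20),YT,p,.15);P("up");manip.hold(.3)
def rep(o):
    s=cams.get_image("side");print("pan at",project(s,np.array(o)+[0,0,.015]))
    for b in blobs(green(hsv(s)),(0,0,520,400),10): print("  green",np.array(b[0]),b[1])
rep(tin2w(-.06,0,.20))
Y=1.55
o1=M+Rz(Y)@np.array([.02+.052+.06,0,.21])
a=tin2w(-.06,0,.20)
for f in np.linspace(0,1,6)[1:]:
    go(a+(o1-a)*f,YT+(Y-YT)*f,.30,.15)
P("at hopper");manip.hold(.2);rep(o1)
s=cams.get_image("side");t=cams.get_image("top")
cv2.imwrite("pics/e.png",np.hstack([s["img"][100:390,170:480],t["img"][150:440,200:480][:, :]][:1])[:,:,::-1].repeat(2,0).repeat(2,1))
E
```

```text
up 21.58 [0.568 0.273 0.247] [-0.285  0.872 -0.347  1.195  0.066  1.401 -2.205]
pan at [241.355 241.231]
  green [232.973 234.   ] 182
  green [213.474 239.931] 116
  green [332.675 381.191] 209
at hopper 24.31 [0.494 0.161 0.26 ] [-0.178  0.653 -0.651  1.748  0.644  1.174 -1.142]
pan at [328.775 197.305]
  green [312.808 207.091] 99
  green [321.363 217.738] 80
  green [332.667 381.148] 210
```

View pics/e.png

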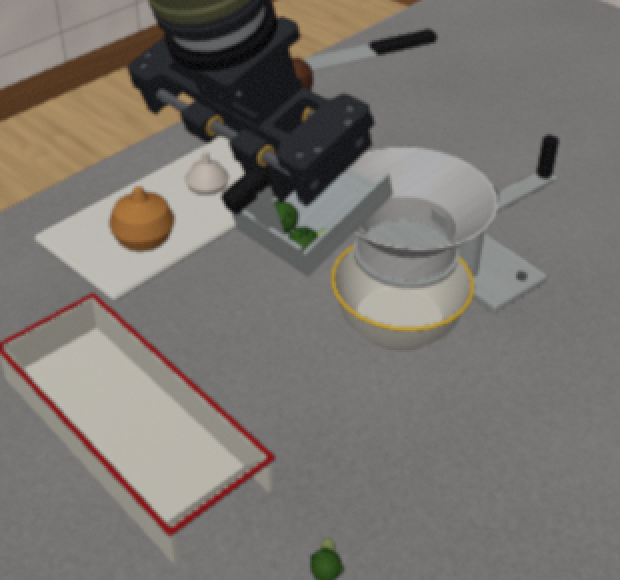

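Two florets are in the pan, at (288,215) and (303,237); the tin is empty. The pan is at the hopper's +y side. Now I tip it.

Run:
```python
from h import *
np.set_printoptions(precision=3,suppress=True)
P=lambda n:print(n,round(probe_bus.sense()["clock"],2),probe_bus.sense()["eef_pos"],probe_bus.sense()["contact_force"])
Y=1.55
def go(nx,nz,p,v=.12):
    Rs=Rz(Y)@R.from_euler('y',p).as_matrix()
    manip.servo_line(*scoop_tool(M+Rz(Y)@np.array([nx,0,nz])-Rs@np.array([-.052,0,0]),Y,p),v=v)
go(.04,.215,.25); go(.025,.19,.0)
for p in(-.3,-.55,-.75,-.9): go(.02,.185,p,.1)
P("tipped");manip.hold(.8)
s=cams.get_image("side")
for b in blobs(green(hsv(s)),(0,0,560,400),6): print("  green",np.array(b[0]),b[1],"at z.13",onz(s,*b[0],.12)[:2]-M[:2])
cv2.imwrite("pics/f.png",s["img"][80:380,170:480][:,:,::-1].repeat(2,0).repeat(2,1))
```

```text
tipped 27.21 [0.489 0.005 0.288] [-0.114  0.667 -2.333]
  green [381.394 210.147] 251 at z.13 [-0.005 -0.014]
  green [332.735 381.1  ] 211 at z.13 [-0.188  0.327]
```

View pics/f.png

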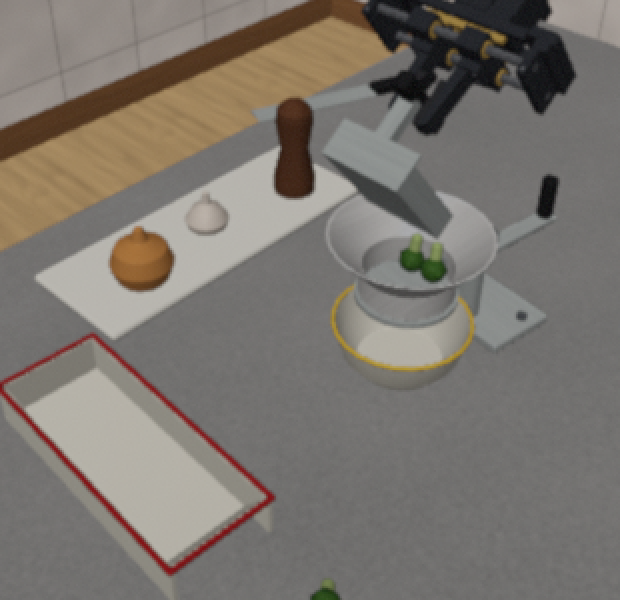

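Both florets are in the hopper tube, at (412,258) and (433,268), and the gate arm hasn't moved. Now I set the scoop down between the tin and the hopper.

Run:
```python
from h import *
np.set_printoptions(precision=3,suppress=True)
P=lambda n:print(n,round(probe_bus.sense()["clock"],2),probe_bus.sense()["eef_pos"],probe_bus.sense()["contact_force"],probe_bus.sense()["opening"])
Y=1.55
go=lambda o,p,v=.15,**k:manip.servo_line(*scoop_tool(o,Y,p),v=v,**k)
go([.495,.06,.25],-.6); go([.50,.135,.20],0); go([.50,.135,.02],0)
print(go([.50,.135,-.002],0,.03,f_stop=4));P("down")
manip.move_gripper(.07,30);e=probe_bus.sense()["eef_pos"];q=probe_bus.sense()["tool_rot"]
manip.servo_line(np.array(e)+[0,0,.22],q,v=.2);P("off")
PIV=np.array([.4761,-.1126,0])
def gate(th,z,r=.11):
    f=-np.pi/2-.134+th
    return PIV+np.array([r*np.cos(f),r*np.sin(f),z]),quat(Rz(f+np.pi)@F)
manip.move_to(*gate(0,.30)); P("over pin")
for th in(0,.6,1.26): print(manip.ik(*gate(th,.107)))
s=cams.get_image("side");t=cams.get_image("top")
cv2.imwrite("pics/g.png",np.vstack([s["img"][80:380,0:560],t["img"][140:330,0:560]])[:,:,::-1])
h=hsv(t);b=max(blobs(h[...,2]<45,(418,255,440,280),10),key=lambda b:b[1],default=None);print(b and (b[0],b[1]))
```

```text
True
down 31.59 [0.5   0.165 0.062] [ 0.246 -0.254  4.531] 0.01505419584330791
off 33.76 [0.499 0.164 0.28 ] [ 0.898 -0.069 -0.916] 0.07015738173476015
over pin 35.2 [ 0.462 -0.22   0.3  ] [ 0.052  0.537 -0.405] 0.06996310936524627
[ 0.695  0.811 -0.563  2.003  0.81   0.564 -0.575]
[ 0.722  0.906 -0.752  1.836  0.88   0.773 -0.05 ]
[ 0.677  0.994 -0.923  1.736  0.974  0.941  0.465]
((np.float64(424.0), np.float64(265.8)), np.int32(40))
```

View pics/g.png

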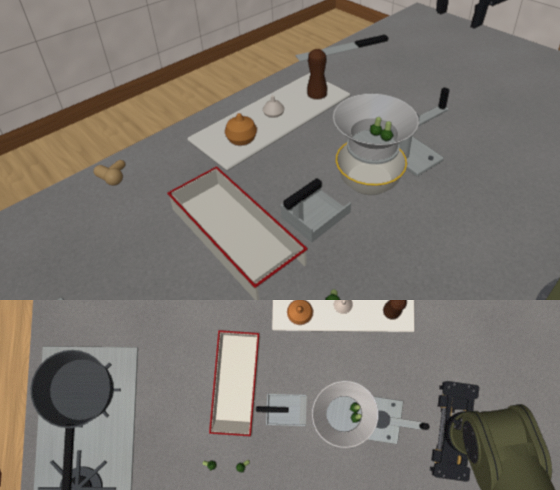

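The scoop lies flat on the counter at (320,215), both florets are still in the hopper at (380,130), and the pin hasn't moved. Two stray florets lie harmlessly on the counter. Now the gate.

Run:
```python
from h import *
np.set_printoptions(precision=3,suppress=True)
P=lambda n:print(n,round(probe_bus.sense()["clock"],2),probe_bus.sense()["eef_pos"],probe_bus.sense()["contact_force"],probe_bus.sense()["opening"])
PIV=np.array([.4761,-.1126,0])
def gate(th,z,r=.11):
    f=-np.pi/2-.134+th
    return PIV+np.array([r*np.cos(f),r*np.sin(f),z]),quat(Rz(f+np.pi)@F)
manip.servo_line(*gate(0,.16),v=.15)
print(manip.servo_line(*gate(0,.108),v=.06,f_stop=8));P("at pin")
manip.move_gripper(0,30);P("grip")
for th in list(np.arange(.12,1.2,.12))+[1.2,1.26]: manip.servo_line(*gate(th,.108),v=.12)
P("open");manip.hold(1.0);P("held")
e=np.array(probe_bus.sense()["eef_pos"])-PIV;print("theta",np.arctan2(e[1],e[0])+np.pi/2+.134,"r",np.hypot(*e[:2]))
s=cams.get_image("side");t=cams.get_image("top")
for n,d in(("s",s),("t",t)):
    for b in blobs(green(hsv(d)),(300,100,480,300) if n=="s" else(300,200,400,300),4): print(n,np.array(b[0]),b[1],"z.02 rel",onz(d,*b[0],.03)[:2]-M[:2])
cv2.imwrite("pics/h.png",np.vstack([s["img"][100:300,250:530],t["img"][170:320,260:540]])[:,:,::-1].repeat(2,1)[:, :].repeat(1,0))
```

```text
False
at pin 37.4 [ 0.462 -0.222  0.108] [-0.756 -0.641 -0.767] 0.06980506887207893
grip 38.25 [ 0.461 -0.222  0.108] [-1.419 -0.122  2.181] 0.017141205457706126
open 41.42 [ 0.574 -0.166  0.108] [ -3.53  -11.643   6.951] 0.017240604748516363
held 42.42 [ 0.574 -0.166  0.108] [ -2.658 -12.      6.66 ] 0.01702844727268904
theta 1.2059718306811558 r 0.11105116069572792
s [371.839 243.097] 62 z.02 rel [ 0.007 -0.008]
s [384.426 257.132] 68 z.02 rel [-0.038  0.007]
t [352.073 247.782] 55 z.02 rel [ 0.017 -0.026]
t [343.891 265.945] 55 z.02 rel [-0.032 -0.004]
```

View pics/h.png

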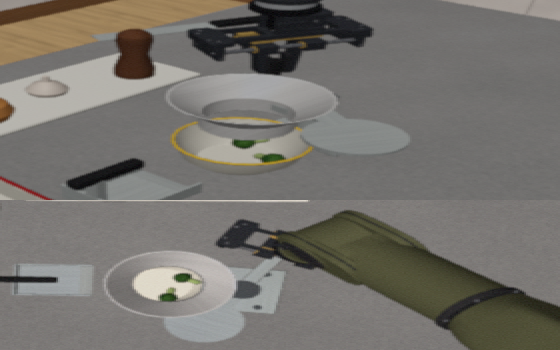

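The gate plate is swung clear with the arm at its stop: theta is about 1.206 and the push about 12 N. Both florets are in the bowl, at (245,142) and (272,158), and the scoop is flat. Handing in.

```bash
python3 -c "
from cell import manip, cams, probe_bus
print(manip.sign_off())"
```

```text
the job is handed in; nothing more can be done
None
```

The job is handed in: two florets are in the bowl, the scoop lies flat on the counter, the board items are undisturbed, and the gripper is holding the gate arm at its open stop; the other two florets were knocked out of the tin onto the counter.

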